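# Unlock the beaker carousel and hold the stained beaker at the front

## Task

Pull the orange lock plate up out of its slotted bracket at the carousel's side and stand it in the open tin that is nearest to the carousel. Then turn the carousel, whose upright steel pegs serve as handles, until the dark purple beaker stands in line with the red arrow on the base, and finish while still gripping the turntable so that it is held there. Do not touch the beaker or the blue cups, keep them upright in their wells, and leave the slide box, the marker and the tape roll where they are.

Things in the scene. Friction and masses are not known exactly. Their poses are not given: they have to be found in the camera images.
- carousel: fixed grey base of the carousel, 264 mm across, 12 mm high, turned differently each time; origin on the turning axis at the worktop, z up, -x to its front (red arrow), +y to its left, where two upright aluminium cheeks and an end wall form the lock bracket: top 70 mm above the worktop, 135 to 185 mm from the axis, slot 11 mm wide
- front_mark (a point): red arrow on the tongue of the base at its front, pointing at the axis; the point lies 150 mm from the axis, 12 mm above the worktop
- turntable (a joint): angle of the white turntable (224 mm disc, top at 28 mm), rad, about 0 at the start, positive counter-clockwise from above; turns either way up to 6.28 with light friction (1 N at a peg) and stays where left. Four wells with 7 mm rims lie 65 mm from the axis, every 90 degrees, each with a rim notch outside it. At the start the front well is empty and the lock plate in the left notch blocks turning.
- peg_a (a point): one of four upright round steel pegs on the turntable, 12 mm thick, 95 mm from the axis midway between wells, tops 150 mm above the worktop, well above the vessels; the point is on the peg's axis 134 mm above the worktop, a good height to grip (the fingers may slip round the peg while it travels)
- peg_b (a point): the like point on the next peg, 90 degrees counter-clockwise from peg_a
- peg_c (a point): the like point on the peg opposite peg_a
- peg_d (a point): the like point on the peg opposite peg_b
- lock_plate: loose orange plastic plate, 8 mm thick (its x), 56 mm wide (its y, radial to the carousel at the start) and 105 mm tall (its z), 50 g; origin at the centre of its underside. It stands upright on the base in the bracket slot (1.5 mm play on each side), its inner edge in a notch of the turntable; its top edge is 117 mm above the worktop, 47 mm above the bracket
- tin: loose low open white tin, 102 mm across, 54 mm high, about 84 mm clear inside, floor 4 mm thick, 0.4 kg; origin at the centre of its underside
- beaker: dark purple dye-stained beaker, 68 x 62 mm with pour lip, 63 mm high, loose in one of the wells (left, right or back at the start) with about 4 mm play; origin at the centre of its underside, 28 mm above the worktop
- cup_1: translucent blue cup, 69 mm across the rim, 76 mm high, loose in another well; origin at the centre of its underside
- cup_2: the like blue cup in the remaining well
- slide_box: red and white box of slides, 118 x 78 x 28 mm, lying to the right of the carousel; bystander; origin at the centre of its underside
- marker: marker pen with blue cap, 125 mm long, lying behind the tin; bystander; origin at the centre of its underside
- tape: roll of beige tape, 93 mm across, 24 mm high, lying behind the carousel; bystander; origin at the centre of its underside

How it is judged:
By the outcome, as a careful person would: the job done as asked, in the order asked, and still so for the second after the job is handed in, while the arm keeps its last pose, push and grip.
It also fails if it takes over 58 s, if anything falls off the work surface, if the arm or the gripper's body presses on something with over 40 N, if the wrist force passes 120 N, or if a joint passes its speed limit or range.

## Robot

A 6-joint arm with a two-finger parallel gripper is mounted at the origin on a cart in front of the work surface, level with it; the furniture and walls round the work are solid. World frame = base frame: x ahead of the robot, y to its left, z up, the work surface at z = 0. Lengths are in mm, angles in rad, forces in N, time in s.
With the tool pointing down it reaches from about 300 to 775 mm from the base axis. Payload 14.6 kg.
Tool frame: the origin (TCP) lies at the very end of the fingers, on their centre line; the grasp point (between the pads) lies 19 mm behind it; z points along the fingers, y is the line along which they close (so a half turn about z gives the same grasp; the last joint's range is limited). The gripper opens to 94 mm and grips with 3 to 60 N. Pads are 16 mm wide; open, the fingers measure 119 mm over their backs; the gripper's body (75 mm by 177 mm) begins 78 mm behind the grasp point.
Start: joints at [1.239, 0.3, 1.521, -0, 1.321, -0.067], TCP at [143.942, 530.82, 173.546] pointing down, gripper open.
Joint ranges: [-3.03, 3.03], [-0.79, 2.21], [0.23, 2.52], [-1.04, 4.18], [0, 3.07], [-2.55, 2.55]. Speed limits (rad/s): [2.22, 2.22, 2.57, 3.14, 3.14, 3.14].

## Interface

Orientations are given as [roll, pitch, yaw] about the fixed x, y, z axes, in that order (R = Rz(yaw) Ry(pitch) Rx(roll)).
In Python, from cell import manip, eyes, ticket gives the robot as it stands. The module is installed in compiled form; this text tells all that it offers.
- The arm moves only by the tool arm_command, never from a script. Its argument "plan" is a list of rows, each a list of 5 numbers: the opening, from -1 (shut) to 1 (fully open), then the shift along the tool's x, y, z in m, then the turn about the tool's z in rad. In form: [[jaw, dx, dy, dz, roll], ...]. A call has 1 to 20 rows; each row shifts and turns the commanded pose from where the row before left it, along the tool's axes as they then stand; what a row does not reach is not made up. A row lasts 1/8 s, in which the tool goes at most 62.5 mm and 10.7 degrees, less where a joint would pass 70% of its speed; a pose out of reach is approached as far as the arm can. A call is refused whole if a number of a shift passes 0.0625 or a number of a turn 0.188, either way. A call with a gripper value outside its range is refused whole. The fingers move at their own pace and stop on an object; "newtons" is the grip in N (left out, the last holds). Time passes only in rows, so rows that do not move let the fingers close. It gives the time, the measured TCP pose, the force, the opening and the grip force at its end, in the units of the state.
- manip.read_state(): the state, without advancing time (a new reading comes with each control period).
- eyes.camera(name): name is "side" or "top"; returns a dict with "img" (480x640x3 uint8, blue, green, red), "z_map" (480x640 float32, mm along the optical axis (not along the pixel's ray), 0 where there is no reading), "fx", "fy", "cx", "cy" (pixels), "eye" and "orientation" of the camera in the world. Camera axes: x right, y down, z forward; pixel columns grow to the right and rows downward; lengths in mm; the calibration is good to about 2 mm. A picture is of the moment at which its call begins.
- ticket.sign_off(): hands the job in; it is judged then, once.
The state is a dict: "clock": time; "joints": joint angles; "qd": joint speeds; "effort": joint torques, N m; "eef_pos": TCP position; "eef_rot": TCP orientation; "wrist_force": force on the tool from outside, world axes, zero at the start; "moment": the same for the moment, N m; "finger_gap": finger opening in mm; "finger_force": force on a finger pad.
Only numpy, scipy, OpenCV 4.12 (cv2) and the standard library are available. Lean on these libraries where they do the work, as an engineer would, in place of code of your own. Each camera call takes 0.05 s, during which the arm holds its last target. There are 200 camera calls.

## Working session

There is one attempt and no reset: what is moved stays moved. The work goes in short steps, Python scripts to look and compute and a tool call to move; the robot and the scene stay as the last step left them, time stands still between calls to the robot, and variables do not carry over. Pictures are saved under pics/ and viewed, at most 10 in all, crops included, and the job is handed in when it is done.

Besides the shell and the picture viewer there is one more tool, called after "Request:" as name(argument=value, ...) on one line, values as JSON. arm_command: Moves the arm, as the interface text tells. Its arguments: {"type":"object","properties":{"plan":{"type":"array"},"newtons":{"type":"number"}},"required":["plan"]}

```bash
mkdir -p pics; cat > h.py <<'E'
import numpy as np, cv2
from scipy.spatial.transform import Rotation as R
from cell import manip, eyes, ticket
def cam(n):
    c=eyes.camera(n); o=np.array(c["orientation"],float)
    c["R"]=o if o.shape==(3,3) else R.from_euler('xyz',o).as_matrix() if o.size==3 else R.from_quat(o).as_matrix()
    return c
def cloud(c):
    v,u=np.mgrid[:480,:640]; z=c["z_map"]
    p=np.stack([(u-c["cx"])/c["fx"]*z,(v-c["cy"])/c["fy"]*z,z],-1)
    return p@c["R"].T+np.array(c["eye"])
def ray(c,u,v,h):
    d=c["R"]@np.array([(u-c["cx"])/c["fx"],(v-c["cy"])/c["fy"],1]); e=np.array(c["eye"])
    return e+d*(h-e[2])/d[2]
E
python3 - <<'E'
from h import *
for n in("top","side"):
    c=cam(n); cv2.imwrite(f"pics/{n}0.png",c["img"]); print(n,c["eye"],c["orientation"],c["fx"],c["cx"],c["cy"])
    np.savez(f"{n}0.npz",P=cloud(c))
print(manip.read_state())
E
```

```text
top [ 350.01887159   60.31772561 1592.75216583] [-2.96858898e+00 -1.21199626e-03 -1.60026170e+00] 624.7896086210674 311.02339110630254 234.25629903392235
side [ -35.27582945 -897.79772576  768.9419412 ] [-2.09206596 -0.00963132 -0.60650535] 598.368185491898 322.42688741519765 238.05776635900563
{'clock': 0.1, 'joints': array([ 1.23936258e+00,  3.00478705e-01,  1.52149280e+00, -2.47721020e-05,
        1.32070050e+00, -6.66143026e-02]), 'qd': array([-5.74316806e-05, -1.72149062e-03, -2.87612738e-03,  2.41174903e-03,
        5.33340360e-04,  1.64159031e-03]), 'effort': array([ 1.03006954e-03, -5.32632172e+01, -3.53290057e+01,  7.09584542e-02,
        2.35468056e-02, -4.41026407e-05]), 'eef_pos': array([143.88653882, 530.57466423, 173.01951966]), 'eef_rot': array([-3.14051409e+00, -4.79057668e-05,  2.87677933e+00]), 'wrist_force': array([ 0.2774301 ,  0.21988444, -0.04633233]), 'moment': array([-0.04662404, -0.02454213,  0.04188189]), 'finger_force': 0.0, 'finger_gap': 93.9043949198979}
```

View pics/top0.png

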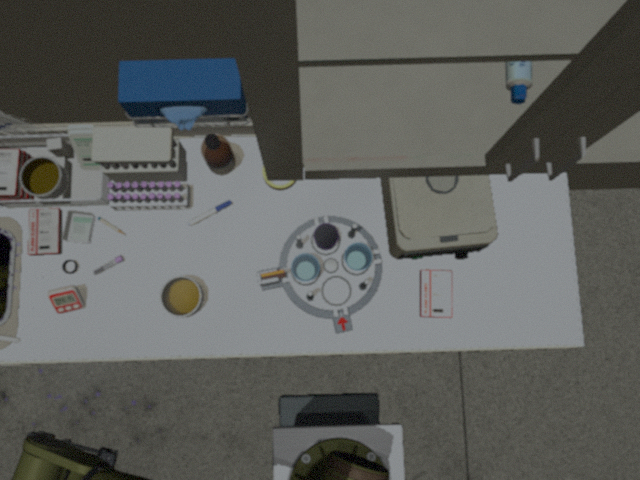

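View pics/side0.png

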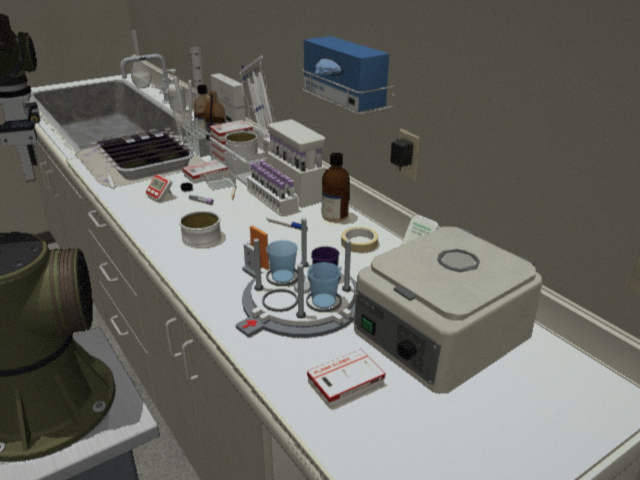

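The top view shows the beaker in the back well at (325,236), the cups at (305,268) and (356,258), the plate at (273,274), the near tin at (183,296) and the arrow at (343,322). The side view confirms this layout: plate at (260,245), near tin at (200,228), with the tape behind the carousel.

```bash
python3 - <<'E'
from h import *
for n in("top","side"):
    c=cam(n); P=cloud(c); im=c["img"]; hsv=cv2.cvtColor(im,cv2.COLOR_BGR2HSV); H,S,V=cv2.split(hsv)
    v,u=np.mgrid[:480,:640]
    box=(u>225)&(u<400)&(v>205)&(v<345) 
    # arrow
    m=((H<6)|(H>174))&(S>120)&(V>80)&box
    if m.sum()>3:
        a=np.argwhere(m); uv=a.mean(0)[::-1]; print(n,"arrow n",len(a),uv,ray(c,*uv,12),[ray(c,x[1],x[0],12)[:2].round() for x in (a[a[:,0].argmin()],a[a[:,0].argmax()])])
    m=(H>=6)&(H<20)&(S>140)&(V>80)&(P[...,2]>60)&(P[...,2]<125)&box
    q=P[m]; t=q[q[:,2]>108]; print("plate",len(q),q[:,2].max() if len(q) else 0)
    if n=="top":
        a=np.argwhere(m&(P[...,2]>108))
        r=cv2.minAreaRect(a[:,::-1].astype(np.float32)); print(r); b=cv2.boxPoints(r); print([ray(c,*x,117)[:2].round(1) for x in b], ray(c,*r[0],117).round(1))
    # pegs
    m=(P[...,2]>125)&(P[...,2]<160)&box&(c["z_map"]>0)
    k,l,s,ce=cv2.connectedComponentsWithStats(m.astype(np.uint8))
    for i in range(1,k):
        if s[i,4]>2 and s[i,4]<300: print("peg",s[i],P[l==i].mean(0).round(1),P[l==i].max(0).round(1), ray(c,*ce[i],148).round(1))
    # tin rim
    m=(P[...,2]>44)&(P[...,2]<62)&(((u>150)&(u<215)&(v>265)&(v<330)) if n=="top" else ((u>170)&(u<230)&(v>200)&(v<255)))&(c["z_map"]>0)
    q=P[m]; print("tin",len(q),q.min(0).round(1),q.max(0).round(1))
    if n=="top":
        (x,y),r=cv2.minEnclosingCircle(q[:,:2].astype(np.float32)); print(x,y,r)
        # turntable base circle 
        m=(P[...,2]>20)&(P[...,2]<36)&box; q=P[m]
        (x,y),r=cv2.minEnclosingCircle(q[:,:2].astype(np.float32)); print("disc",x,y,r)
        m=(P[...,2]>6)&(P[...,2]<18)&box; q=P[m]; print("base",cv2.minEnclosingCircle(q[:,:2].astype(np.float32)))
        cv2.imwrite("pics/crop.png",cv2.resize(im[200:345,145:400],None,fx=3,fy=3,interpolation=cv2.INTER_CUBIC))
E
```

```text
top arrow n 51 [342.09803922 322.39215686] [399.61584343 -20.99125243  12.        ] [array([411., -19.]), array([383., -23.])]
plate 3 119.2937522138609
((274.546142578125, 273.6692199707031), (0.35082316398620605, 11.401752471923828), 74.74488067626953)
[array([512.6, 153.4]), array([519. , 127.2]), array([518.2, 127. ]), array([511.8, 153.2])] [515.4 140.2 117. ]
peg [391 206   9  45 242] [ 617.2 -148.8  144.8] [ 667.2 -141.5  159.2] [ 616.5 -148.3  148. ]
peg [352 224   6   7  30] [618.2 -51.3 145.1] [624.3 -46.2 154.8] [617.6 -51.1 148. ]
peg [297 235   5   7  27] [595.1  80.  145.8] [601.6  84.6 154.4] [594.8  80.  148. ]
peg [364 280   6   5  24] [486.2 -74.4 147.6] [491.  -69.3 154.3] [486.1 -74.4 148. ]
peg [308 291   5   6  26] [463.6  57.6 148.1] [469.1  62.3 155.8] [463.6  57.6 148. ]
tin 244 [423.1 324.7  44.4] [524.1 428.3  61.3]
473.12957763671875 376.51129150390625 52.46875762939453
disc 566.965576171875 5.003020286560059 188.84877014160156
base ((524.2980346679688, 53.36903381347656), 281.4666442871094)
side arrow n 59 [249.89830508 323.01694915] [401.82641973 -21.81898239  12.        ] [array([402., -10.]), array([384., -25.])]
plate 264 118.4663003884973
peg [301 218   6  12  68] [597.1  76.6 138.7] [605.1  83.  151.5] [587.8  62.3 148. ]
peg [254 239   6  13  64] [465.   52.9 138.8] [471.8  62.6 151.4] [457.7  39.1 148. ]
peg [345 240   6  13  70] [619.4 -56.  138.7] [628.2 -48.7 151.7] [609.8 -68.4 148. ]
peg [298 264   6  14  76] [488.1 -79.4 138.9] [496.1 -69.7 149.8] [480.5 -91.3 148. ]
tin 277 [424. 320.  44.] [526.6 427.7  57.8]
```

View pics/crop.png

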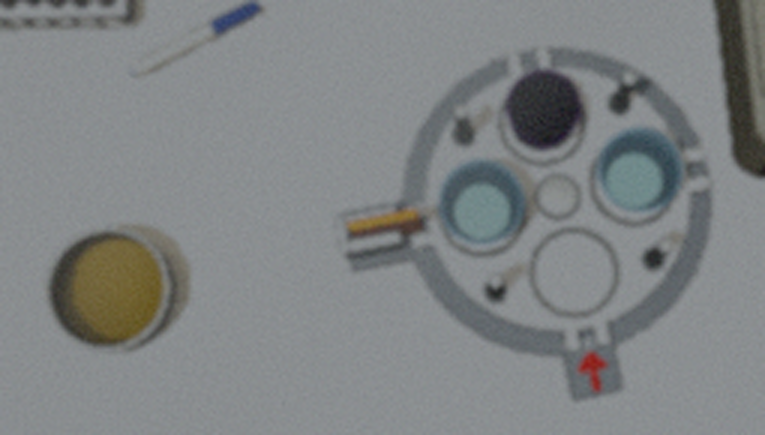

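The crop shows the plate's top edge as an orange strip from about (347,228) to (418,212), the pegs at about 45° between the wells, and the arrow at the front. The pegs put the axis at about (540.5, 2.5) with yaw about 9.8°, and the 94 mm peg radius fits the stated 95. I'll refine the plate position next.

```bash
python3 - <<'E'
from h import *
c=cam("top"); H,S,V=cv2.split(cv2.cvtColor(c["img"],cv2.COLOR_BGR2HSV)); v,u=np.mgrid[:480,:640]
m=(H>5)&(H<25)&(S>90)&(V>110)&(u>250)&(u<295)&(v>260)&(v<290)
a=np.argwhere(m)[:,::-1].astype(np.float32); r=cv2.minAreaRect(a); print(len(a),r,[ray(c,*x,117)[:2].round(1) for x in cv2.boxPoints(r)],ray(c,*r[0],117).round(1))
print(V[265:284,255:290])
c=cam("side"); P=cloud(c);H,S,V=cv2.split(cv2.cvtColor(c["img"],cv2.COLOR_BGR2HSV))
m=(H>5)&(H<20)&(S>140)&(u>240)&(u<280)&(v>215)&(v<285)&(P[...,2]>72)&(P[...,2]<115); q=P[m]
L=(q[:,:2]-[540.5,2.5])@np.array([[.985,-.17],[.17,.985]])
print("side plate in carousel xy pct",np.percentile(L,[2,50,98],axis=0).round(1))
P=cloud(cam("top")); b=(u>390)&(u<480)&(v>190)&(v<250); print("box height",np.percentile(P[b][:,2],[20,50,90]), P[b][P[b][:,2]>100].min(0))
E
```

```text
66 ((272.35882568359375, 272.86468505859375), (3.1454923152923584, 21.584583282470703), 77.47119140625) [array([516.3, 171.2]), array([526., 121.]), array([518.7, 119.5]), array([509. , 169.7])] [517.5 145.3 117. ]
[[143 140 144 144 145 146 144 147 144 146 143 142 140 145 145 145 146 148
  145 146 144 145 143 132 117 114 112 117 112 115 110 124 140 143 143]
 [144 146 142 144 144 144 147 144 147 140 146 146 146 144 148 147 139 141
  141 142 140 139 129 121 115 116 115 113 115 113 120 125 138 146 144]
 [145 145 144 146 146 145 142 146 144 143 147 144 140 139 142 141 136 136
  133 132 133 127 117 105 105 106 110 112 116 119 122 134 134 138 141]
 [145 143 145 145 142 145 145 140 142 143 138 141 132 134 132 129 125 120
  120 130 123 113 101  92  94 102 109 119 122 126 128 131 132 134 131]
 [147 145 146 145 142 143 135 135 134 131 131 127 120 122 124 124 127 124
  128 129 130 113  93  92 102 116 127 129 122 120 124 125 128 127 119]
 [145 144 143 138 131 133 123 121 116 127 126 125 124 124 134 132 135 125
  130 133 136 122 112 116 125 133 141 138 125 125 119 118 123 122 117]
 [141 140 132 1
[... 1342 characters left out ...]
3 144 147 145 144 143
  142 137 134 127 124 105  81  78  97 126 143 145 146 139 142 143 140]
 [144 144 133 133 143 135 138 138 141 147 145 145 140 141 139 135 131 126
  123 119 102  97  91  84  79  85 100 123 133 141 134 133 131 126 138]
 [145 143 140 137 137 138 138 139 139 138 134 130 125 121 118 105  96  93
   92  89  84  70  75  79  92  96 104 117 130 128 121 111 105 105 120]
 [143 142 143 139 136 131 128 119 124 116 109  93  96  88  86  82  80  77
   79  81  86  83  87  94 100 106 109 112 109 113 108 112 106 107 114]]
side plate in carousel xy pct [[ -3.2 113.5]
 [ -0.2 133.5]
 [  3.6 167.1]]
box height [150.0646859  169.73106471 174.99354963] [ 350.01887159 -353.99554775  100.00102756]
```

Request:
arm_command(plan=[[0,0,0,0,0.1032],[0,0,0,0,0.1032],[0,0,0,0,0.1032],[0,0,0,0,0.1032],[0,0,0,0,0.1032],[0,0,0,0,0.1032],[0,0,0,0,0.1032],[0,0,0,0,0.1032],[0,0,0,0,0.1032],[0,0,0,0,0.1032],[0,0,0,0,0.1032]])

```text
clock: 1.72
eef_pos: [143.9, 530.8, 173.5]
eef_rot: [-3.142, 0.0, 1.738]
wrist_force: [0.9, 0.3, -0.5]
finger_gap: 47.0
finger_force: 0.0
```

Request:
arm_command(plan=[[0,-0.02,0.0135,0,0],[0,-0.0371,0.0251,0,0],[0,-0.0371,0.0251,0,0],[0,-0.0371,0.0251,0,0],[0,-0.0371,0.0251,0,0],[0,-0.0371,0.0251,0,0],[0,-0.0371,0.0251,0,0],[0,-0.0371,0.0251,0,0],[0,-0.0371,0.0251,0,0],[0,-0.0371,0.0251,0,0],[0,-0.0371,0.0251,0,0],[0,-0.0371,0.0251,0,0],[0,-0.0171,0.0116,0,0],[0,0,0,0,0],[0,0,0,0,0]])

```text
clock: 3.6
eef_pos: [515.8, 144.2, 173.5]
eef_rot: [-3.141, -0.0, 1.742]
wrist_force: [-0.0, 0.6, -0.1]
finger_gap: 47.2
finger_force: 0.0
```

Request:
arm_command(plan=[[0,0,0,0.02,0],[0,0,0,0.025,0],[0,0,0,0.025,0],[0,0,0,0.015,0],[0,0,0,0.0125,0],[0,0,0,0,0],[-0.5,0,0,0,0],[-0.7,0,0,0,0],[-0.8,0,0,0,0],[-1,0,0,0,0],[-1,0,0,0,0],[-1,0,0,0,0],[-1,0,0,0,0]], newtons=15)

```text
clock: 5.22
eef_pos: [516.6, 143.3, 76.2]
eef_rot: [3.141, 0.0, 1.742]
wrist_force: [1.0, -0.1, 0.8]
finger_gap: 8.1
finger_force: 15.0
```

Request:
arm_command(plan=[[-1,0,0,-0.004,0],[-1,0,0,-0.01,0],[-1,0,0,-0.012,0],[-1,0,0,-0.012,0],[-1,0,0,-0.012,0],[-1,0,0,-0.012,0],[-1,0,0,-0.012,0],[-1,0,0,-0.006,0],[-1,0,0,0,0],[-1,0,0,0,0]], newtons=25)

```text
clock: 6.48
eef_pos: [516.2, 143.3, 155.6]
eef_rot: [-3.141, 0.0, 1.742]
wrist_force: [0.3, -0.3, -0.7]
finger_gap: 7.6
finger_force: 24.9
```

```bash
python3 - <<'E'
from h import *
v,u=np.mgrid[:480,:640]
c=cam("side"); P=cloud(c);cv2.imwrite("pics/side1.png",c["img"]);H,S,V=cv2.split(cv2.cvtColor(c["img"],cv2.COLOR_BGR2HSV))
m=(H>5)&(H<20)&(S>140)&(u>225)&(u<290)&(v>150)&(v<285)&(P[...,2]>60)&(P[...,2]<220); q=P[m]
L=(q-[540.5,2.5,0])@np.array([[.985,-.17,0],[.17,.985,0],[0,0,1]])
print(len(q),np.percentile(L,[2,50,98],axis=0).round(1))
s=manip.read_state(); print(s["eef_pos"],s["finger_gap"],s["wrist_force"])
c=cam("top");P=cloud(c)
m=(P[...,2]>46)&(P[...,2]<60)&(u>150)&(u<215)&(v>265)&(v<330);q=P[m][:,:2]
A=np.c_[2*q,np.ones(len(q))];x=np.linalg.lstsq(A,(q**2).sum(1),rcond=None)[0];print("tin",x[:2],np.sqrt(x[2]+x[0]**2+x[1]**2),q.min(0),q.max(0))
im=c["img"][255:335,140:225];g=cv2.GaussianBlur(cv2.cvtColor(im,cv2.COLOR_BGR2GRAY),(3,3),0)
H,S,V=cv2.split(cv2.cvtColor(c["img"],cv2.COLOR_BGR2HSV)); m=(S>70)&(H>12)&(H<35)&(u>150)&(u<215)&(v>265)&(v<330); a=np.argwhere(m); print("inside",a.min(0),a.max(0),[ray(c,*(a.mean(0)[::-1]),h)[:2] for h in(4,54)])
E
```

```text
587 [[ -5.6 113.5  97.7]
 [ -2.4 135.5 145.5]
 [  1.6 165.3 194.6]]
[516.21489578 143.24901    155.56257519] 7.1453899914453425 [ 0.41678434  0.12881631 -0.89387964]
tin [473.94359887 375.16303283] 48.90102049820469 [422.80388683 325.07052845] [524.18336992 427.09053717]
inside [279 167] [313 198] [array([477.67374877, 380.0764932 ]), array([473.65629155, 370.01328843])]
```

View pics/side1.png

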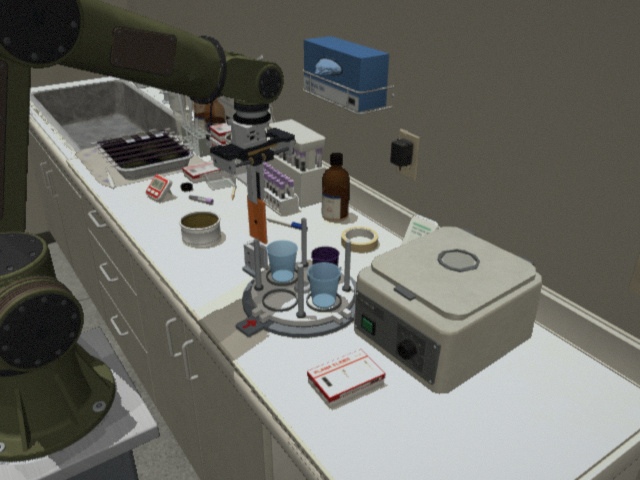

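The side view shows the plate hanging upright from the fingers at (257,220), clear of the bracket. The near tin is at (200,228).

Request:
arm_command(plan=[[-1,0.01,0,0,0],[-1,0.02,0,0,0],[-1,0.025,-0.0005,0,0],[-1,0.03,-0.0005,0,0],[-1,0.03,-0.0005,0,0],[-1,0.03,-0.0005,0,0],[-1,0.03,0,0,0],[-1,0.025,0,0,0],[-1,0.02,0,0,0],[-1,0.0125,0,0,0],[-1,0.006,0,0,0],[-1,0,0,0,0],[-1,0,0,0.01,0],[-1,0,0,0.02,0],[-1,0,0,0.02,0],[-1,0,0,0.015,0],[-1,0,0,0.01,0],[-1,0,0,0.006,0],[-1,0,0,0,0],[-1,0,0,0,0]])

```text
clock: 9.07
eef_pos: [474.2, 378.2, 75.6]
eef_rot: [3.141, -0.0, 1.742]
wrist_force: [-0.2, -0.3, -0.7]
finger_gap: 7.7
finger_force: 24.9
```

Request:
arm_command(plan=[[-1,0,0,0.003,0],[-1,0,0,0.002,0],[-1,0,0,0.001,0],[-1,0,0,0.001,0],[-1,0,0,0,0],[-1,0,0,0,0]], newtons=8)

```text
clock: 9.82
eef_pos: [473.9, 378.0, 68.1]
eef_rot: [3.142, -0.0, 1.742]
wrist_force: [-0.1, -1.0, 0.0]
finger_gap: 7.7
finger_force: 8.0
```

Request:
arm_command(plan=[[-1,0,0,0.0007,0],[-1,0,0,0,0],[-1,0,0,0,0]], newtons=4)

```text
clock: 10.2
eef_pos: [474.3, 378.2, 68.0]
eef_rot: [3.14, -0.0, 1.742]
wrist_force: [0.4, 0.1, 4.7]
finger_gap: 7.6
finger_force: 4.0
```

Contact with the tin floor. I'll release gently and check.

Request:
arm_command(plan=[[-0.8,0,0,0,0],[-0.75,0,0,0,0],[-0.6,0,0,0,0],[-0.3,0,0,0,0],[0,0,0,0,0],[0,0,0,0,0],[0,0,0,-0.01,0],[0,0,0,-0.03,0],[0,0,0,-0.03,0],[0,0,0,-0.03,0],[0,0,0,-0.02,0],[0,0,0,0,0]])

```text
clock: 11.7
eef_pos: [474.4, 378.4, 189.3]
eef_rot: [3.139, -0.001, 1.742]
wrist_force: [0.2, -0.0, -0.7]
finger_gap: 47.1
finger_force: 0.0
```

```bash
python3 - <<'E'
from h import *
c=cam("side"); cv2.imwrite("pics/side2.png",cv2.resize(c["img"][100:340,100:420],None,fx=2,fy=2))
s=manip.read_state(); print(s["eef_pos"],s["eef_rot"],s["clock"])
P=cloud(c);H,S,V=cv2.split(cv2.cvtColor(c["img"],cv2.COLOR_BGR2HSV)); v,u=np.mgrid[:480,:640]
m=(H>5)&(H<20)&(S>140)&(u>170)&(u<235)&(v>150)&(v<260)&(P[...,2]>57)&(P[...,2]<130); q=P[m]; print(len(q),np.percentile(q,[2,50,98],axis=0).round(1))
L=q@np.array([[.985,-.17,0],[.17,.985,0],[0,0,1]])
for h in (65,75,85,95,105): k=abs(L[:,2]-h)<5; print(h,np.median(L[k],axis=0).round(1))
E
```

```text
[474.00971804 378.0300669  187.72047983] [ 3.14068460e+00 -4.20848862e-04  1.74160239e+00] 11.75
250 [[466.6 348.7  59.5]
 [472.8 372.2  84.3]
 [481.5 398.  108.9]]
65 [529.  287.   64.3]
75 [528.4 276.9  74.5]
85 [529.  287.4  84.5]
95 [528.1 285.   95.4]
105 [528.8 288.1 106.4]
```

View pics/side2.png

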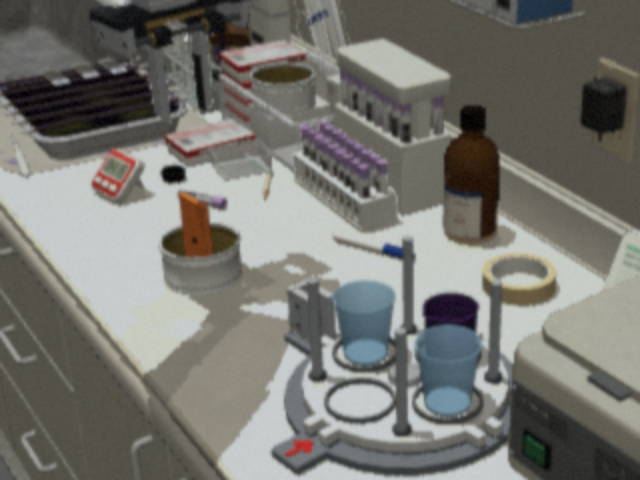

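The crop shows the plate standing upright in the near tin at (197,225) and the carousel free. Next I go to the front-right peg.

Request:
arm_command(plan=[[0,0,0,0,-0.0984],[0,0,0,0,-0.0984],[0,0,0,0,-0.0984],[0,0,0,0,-0.0984],[0,0,0,0,-0.0984],[0,0,0,0,-0.0984],[0,0,0,0,-0.0984],[0,0,0,0,-0.0984],[0,0,0,0,0]])

```text
clock: 12.88
eef_pos: [473.6, 377.8, 186.2]
eef_rot: [-3.14, -0.001, 2.528]
wrist_force: [0.2, -0.3, -0.8]
finger_gap: 47.0
finger_force: 0.0
```

Request:
arm_command(plan=[[0,-0.01125,-0.01515,0,0],[0,-0.0225,-0.0303,0,0],[0,-0.0225,-0.0303,0,0],[0,-0.0225,-0.0303,0,0],[0,-0.0225,-0.0303,0,0],[0,-0.0225,-0.0303,0,0],[0,-0.0225,-0.0303,0,0],[0,-0.0225,-0.0303,0,0],[0,-0.0225,-0.0303,0,0],[0,-0.0225,-0.0303,0,0],[0,-0.0225,-0.0303,0,0],[0,-0.0225,-0.0303,0,0],[0,-0.01125,-0.01515,0,0],[0,0,0,0,0],[0,0,0,0,0]])

```text
clock: 14.75
eef_pos: [485.3, -74.5, 187.3]
eef_rot: [3.142, -0.0, 2.528]
wrist_force: [-0.1, 0.9, 0.2]
finger_gap: 46.7
finger_force: 0.0
```

Request:
arm_command(plan=[[0,0,0,0.01,0],[0,0,0,0.018,0],[0,0,0,0.018,0],[0,0,0,0.016,0],[0,0,0,0.01,0],[0,0,0,0,0],[-0.5,0,0,0,0],[-0.65,0,0,0,0],[-0.8,0,0,0,0],[-1,0,0,0,0],[-1,0,0,0,0],[-1,0,0,0,0]], newtons=12)

```text
clock: 16.25
eef_pos: [486.8, -73.4, 115.7]
eef_rot: [3.138, 0.001, 2.529]
wrist_force: [8.8, 10.8, -2.6]
finger_gap: 10.6
finger_force: 12.0
```

Request:
arm_command(plan=[[-1,0,0.0015,0,0],[-1,0,0,0,0],[-1,0,0,0,0]], newtons=12)

```text
clock: 16.62
eef_pos: [486.9, -73.3, 115.6]
eef_rot: [3.141, 0.0, 2.529]
wrist_force: [3.2, 5.2, 0.9]
finger_gap: 10.6
finger_force: 12.0
```

Request:
arm_command(plan=[[-1,0.00373,0.0008,0,0.0393],[-1,0.00373,7e-05,0,0.0393],[-1,0.00745,0.00029,0,0.0785],[-1,0.00745,0.00029,0,0.0785],[-1,0.00745,0.00029,0,0.0785],[-1,0.00745,0.00029,0,0.0785],[-1,0.00373,7e-05,0,0.0393],[-1,0.00373,7e-05,0,0.0393],[-1,0,0,0,0]])

```text
clock: 17.75
eef_pos: [458.4, -39.3, 115.7]
eef_rot: [3.139, 0.001, 2.057]
wrist_force: [8.0, 3.9, -1.9]
finger_gap: 10.8
finger_force: 12.0
```

Request:
arm_command(plan=[[-1,0.00373,0.0011,0,0.0393],[-1,0.00373,7e-05,0,0.0393],[-1,0.00745,0.00029,0,0.0785],[-1,0.00745,0.00029,0,0.0785],[-1,0.00745,0.00029,0,0.0785],[-1,0.00745,0.00029,0,0.0785],[-1,0.00745,0.00029,0,0.0785],[-1,0.00745,0.00029,0,0.0785],[-1,0.00745,0.00029,0,0.0785],[-1,0.00745,0.00029,0,0.0785],[-1,0.00745,0.00029,0,0.0785],[-1,0.00745,0.00029,0,0.0785],[-1,0.00373,7e-05,0,0.0393],[-1,0.00373,7e-05,0,0.0393],[-1,0,0,0,0]])

```text
clock: 19.62
eef_pos: [458.7, 46.2, 115.7]
eef_rot: [3.138, -0.0, 1.115]
wrist_force: [10.7, -5.2, -4.8]
finger_gap: 10.6
finger_force: 12.0
```

Request:
arm_command(plan=[[-1,0.00373,0.0019,0,0.0393],[-1,0.00373,7e-05,0,0.0393],[-1,0.00745,0.00029,0,0.0785],[-1,0.00745,0.00029,0,0.0785],[-1,0.00745,0.00029,0,0.0785],[-1,0.00745,0.00029,0,0.0785],[-1,0.00745,0.00029,0,0.0785],[-1,0.00745,0.00029,0,0.0785],[-1,0.00745,0.00029,0,0.0785],[-1,0.00745,0.00029,0,0.0785],[-1,0.00745,0.00029,0,0.0785],[-1,0.00745,0.00029,0,0.0785],[-1,0.00373,7e-05,0,0.0393],[-1,0.00373,7e-05,0,0.0393],[-1,0,0,0,0]])

```text
clock: 21.5
eef_pos: [528.1, 97.0, 115.6]
eef_rot: [3.14, -0.001, 0.173]
wrist_force: [2.4, -5.5, 1.8]
finger_gap: 10.4
finger_force: 12.0
```

Request:
arm_command(plan=[[-1,0.00373,0.0007,0,0.0393],[-1,0.00373,7e-05,0,0.0393],[-1,0.00745,0.00029,0,0.0785],[-1,0.00745,0.00029,0,0.0785],[-1,0.00745,0.00029,0,0.0785],[-1,0.00745,0.00029,0,0.0785],[-1,0.00745,0.00029,0,0.0785],[-1,0.00745,0.00029,0,0.0785],[-1,0.00745,0.00029,0,0.0785],[-1,0.00745,0.00029,0,0.0785],[-1,0.00373,7e-05,0,0.0393],[-1,0.00373,7e-05,0,0.0393],[-1,0,0,0,0],[-1,0,0,0,0]])

```text
clock: 23.25
eef_pos: [598.6, 80.8, 115.5]
eef_rot: [3.14, -0.0, -0.611]
wrist_force: [-1.9, -6.3, 4.6]
finger_gap: 10.8
finger_force: 12.0
```

```bash
python3 - <<'E'
from h import *
s=manip.read_state(); print(s["eef_pos"],s["eef_rot"],s["wrist_force"],s["moment"])
c=cam("top");P=cloud(c);v,u=np.mgrid[:480,:640];box=(u>225)&(u<390)&(v>205)&(v<345)
m=(P[...,2]>125)&(P[...,2]<160)&box&(c["z_map"]>0)
k,l,st,ce=cv2.connectedComponentsWithStats(m.astype(np.uint8))
for i in range(1,k):
    if 8<st[i,4]<60:
        p=ray(c,*ce[i],148); d=p[:2]-[540.5,3]; print(p.round(1),np.hypot(*d).round(1),np.degrees(np.arctan2(d[1],d[0])).round(1))
a=c["img"][200:345,225:400]; cv2.imwrite("pics/top2.png",cv2.resize(a,None,fx=3,fy=3,interpolation=cv2.INTER_CUBIC))
d=cam("side"); cv2.imwrite("pics/side3.png",d["img"][130:360,150:420])
E
python3 -c "
import cv2,numpy as np
a=cv2.imread('pics/top2.png');b=cv2.imread('pics/side3.png');a=cv2.resize(a,(480,400));b=cv2.resize(b,(320,273));b=cv2.copyMakeBorder(b,0,127,0,0,0);cv2.imwrite('pics/both.png',np.hstack([a,b]))"
```

```text
[598.55474149  80.7524773  115.52225168] [ 3.14038368e+00 -4.26246532e-04 -6.11405803e-01] [-1.86585672 -6.28027244  4.61010508] [-1.03438708  0.65732211  0.04531518]
[619.  -49.7 148. ] 94.6 -33.8
[488.1 -75.2 148. ] 94.1 -123.9
```

View pics/both.png

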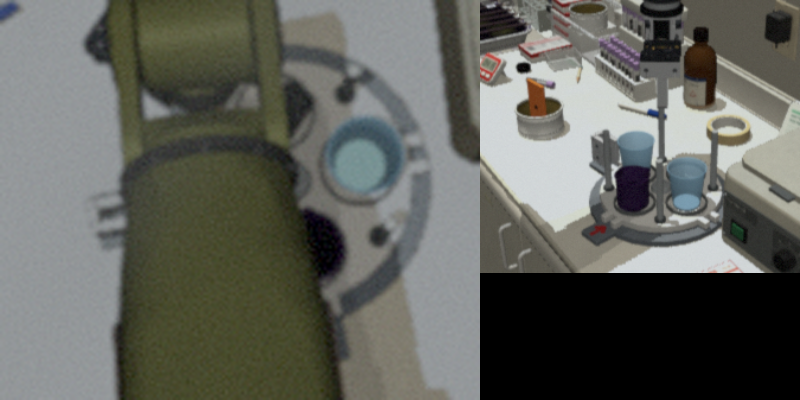

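The top crop shows the arm over the far-left peg, with the beaker partly visible at the front at (325,245) by the tongue. The side crop shows the beaker upright in the front well behind the arrow, the cups upright, and the plate still standing in the tin. I'll check the angle more finely from the pegs.

```bash
python3 - <<'E'
from h import *
v,u=np.mgrid[:480,:640]
def pegs(P,n,lo,hi):
    b=(u>225)&(u<375)&(v>205)&(v<345)&(P[...,2]>lo)&(P[...,2]<hi)
    k,l,st,ce=cv2.connectedComponentsWithStats(b.astype(np.uint8))
    return [(st[i,4],P[l==i].mean(0)[:2],ce[i]) for i in range(1,k) if 15<st[i,4]<200]
for n in("top","side"):
    P0=np.load(f"{n}0.npz")["P"]; Ps=[cloud(cam(n)) for _ in range(5)]
    A=pegs(P0,n,122,160); 
    for Pn in Ps:
        for a in pegs(Pn,n,122,160):
            b=min(A,key=lambda t:np.hypot(*(t[1]-a[1])))
            d=a[1]-b[1]
            if np.hypot(*d)>12: continue
            r=b[1]-[541,3]; t=np.array([-r[1],r[0]])/np.hypot(*r)
            print(n,a[0],b[1].round(1),d.round(1),"tang deg",np.degrees(d@t/95).round(2),"px",(a[2]-b[2]).round(2))
c=cam("side");H,S,V=cv2.split(cv2.cvtColor(c["img"],cv2.COLOR_BGR2HSV)); P=cloud(c)
m=(P[...,2]>35)&(P[...,2]<88)&(V<70)&(u>225)&(u<300)&(v>240)&(v<310); q=P[m]
a=np.argwhere(m&(P[...,2]>80)); print("beaker",len(q),q.min(0),q.max(0)); 
m=(P[...,2]>84)&(P[...,2]<96)&(V<80)&(u>225)&(u<310)&(v>240)&(v<310); a=np.argwhere(m)[:,::-1].astype(np.float32); e=cv2.fitEllipse(a); p=ray(c,*e[0],90); print(e,p,np.degrees(np.arctan2(*(p[:2]-[541,3])[::-1]))+180)
E
```

```text
top 31 [618.1 -51.4] [1.4 1.3] tang deg 1.14 px [-0.62 -0.47]
top 25 [486.  -74.1] [ 2. -1.] tang deg 1.31 px [ 0.48 -0.98]
top 32 [618.1 -51.4] [1.2 1.4] tang deg 1.11 px [-0.64 -0.41]
top 26 [486.  -74.1] [ 2.2 -0.9] tang deg 1.39 px [ 0.36 -0.95]
top 31 [618.1 -51.4] [1.2 1.6] tang deg 1.21 px [-0.69 -0.5 ]
top 25 [486.  -74.1] [ 2.  -0.7] tang deg 1.24 px [ 0.28 -0.9 ]
top 31 [618.1 -51.4] [1.1 1.6] tang deg 1.19 px [-0.69 -0.5 ]
top 25 [486.  -74.1] [ 2.2 -1.1] tang deg 1.46 px [ 0.48 -0.98]
top 32 [618.1 -51.4] [1.4 1.7] tang deg 1.32 px [-0.77 -0.51]
top 26 [486.  -74.1] [ 1.9 -0.9] tang deg 1.28 px [ 0.4  -0.88]
side 89 [597.1  76.5] [-2.7 -2.5] tang deg 0.36 px [-0.4  -0.79]
side 72 [464.8  52.5] [-1.3 -1.9] tang deg 1.41 px [-0.12  0.51]
side 77 [619.2 -56.1] [1.4 1.9] tang deg 1.4 px [-0.01 -0.52]
side 82 [488.  -79.7] [ 1.5 -1.1] tang deg 1.13 px [ 0.97 -0.21]
side 87 [597.1  76.5] [-2.4 -2.4] tang deg 0.3 px [-0.34 -0.69]
side 72 [464.8  52.5] [-1.1 -1.6] tang deg 1.18 px [-0.08  0.5 ]
side 75 [619.2 -56.1] [1.6 2. ] tang deg 1.55 px [ 0.03 -0.68]
side 82 [488.  -79.7] [
[... 369 characters left out ...]
 75 [464.8  52.5] [-1.2 -1.7] tang deg 1.23 px [-0.1   0.74]
side 77 [619.2 -56.1] [1.4 1.9] tang deg 1.44 px [-0.01 -0.35]
side 84 [488.  -79.7] [ 1.5 -1. ] tang deg 1.09 px [ 0.93 -0.08]
side 84 [597.1  76.5] [-2.8 -2.4] tang deg 0.45 px [-0.47 -0.43]
side 70 [464.8  52.5] [-1.2 -1.6] tang deg 1.21 px [-0.14  0.33]
side 77 [619.2 -56.1] [1.5 1.9] tang deg 1.46 px [ 0.04 -0.52]
side 85 [488.  -79.7] [ 1.4 -1.3] tang deg 1.11 px [0.95 0.  ]
beaker 902 [442.21122426 -51.6840905   35.03212864] [564.15979195 160.56160761  87.98161728]
((278.38360595703125, 277.9685363769531), (16.886343002319336, 49.44219970703125), 103.69956970214844) [476.25890848 -14.35078912  90.        ] 15.002861829221018
```

The pegs in both views agree that the table is about 1.25° short, so I'll nudge it on.

Request:
arm_command(plan=[[-1,0.001,0.0008,0,0.011],[-1,0.0012,0,0,0.011],[-1,0,0,0,0],[-1,0,0,0,0],[-1,0,0,0,0]])

```text
clock: 24.52
eef_pos: [600.2, 79.5, 115.5]
eef_rot: [3.142, -0.0, -0.634]
wrist_force: [-1.6, -3.0, 4.7]
finger_gap: 10.7
finger_force: 12.0
```

```bash
python3 - <<'E'
from h import *
v,u=np.mgrid[:480,:640]
def pegs(P):
    b=(u>225)&(u<375)&(v>205)&(v<345)&(P[...,2]>122)&(P[...,2]<160)
    k,l,st,ce=cv2.connectedComponentsWithStats(b.astype(np.uint8))
    return [(st[i,4],P[l==i].mean(0)[:2]) for i in range(1,k) if 15<st[i,4]<200]
for n in("top","side"):
    A=pegs(np.load(f"{n}0.npz")["P"])
    for _ in range(3):
        o=[]
        for a in pegs(cloud(cam(n))):
            b=min(A,key=lambda t:np.hypot(*(t[1]-a[1]))); d=a[1]-b[1]
            if np.hypot(*d)<12:
                r=b[1]-[541,3]; o.append(np.degrees(d@np.array([-r[1],r[0]])/np.hypot(*r)/95).round(2))
        print(n,o)
# arrow direction now vs axis, beaker direct via top-edge points from side
c=cam("side"); cv2.imwrite("pics/side4.png",cv2.resize(c["img"][180:350,170:400],None,fx=3,fy=3))
E
```

```text
top [np.float64(0.07), np.float64(0.2)]
top [np.float64(-0.16), np.float64(0.17)]
top [np.float64(0.01), np.float64(0.11)]
side [np.float64(-0.74), np.float64(-0.3), np.float64(0.17), np.float64(-0.03)]
side [np.float64(-0.77), np.float64(0.02), np.float64(0.0), np.float64(0.0)]
side [np.float64(-0.96), np.float64(-0.29), np.float64(-0.03), np.float64(-0.08)]
```

View pics/side4.png

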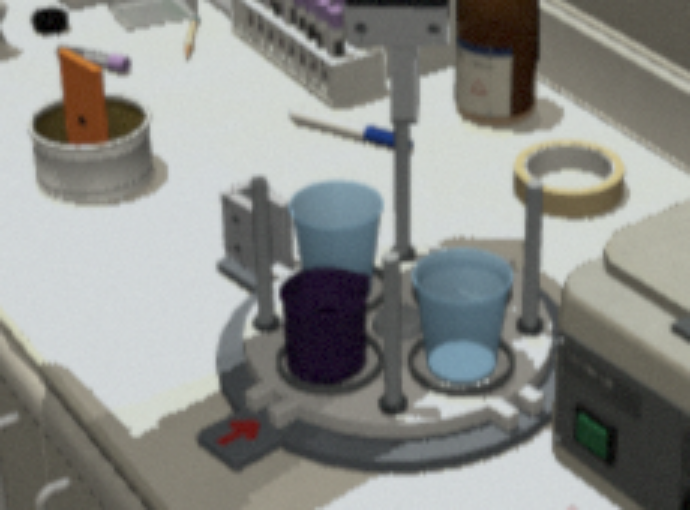

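The crop shows the beaker at (325,325) upright in the front well, in line with the arrow at (240,430). The cups are upright, the plate stands in the tin at (85,95), and the gripper holds the peg. The angle is right to within measurement noise, so I'm handing in.

```bash
python3 -c "
from cell import ticket
print(ticket.sign_off())"
```

```text
the job is handed in; nothing more can be done
None
```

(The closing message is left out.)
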